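# Load the sample-tube rack and lock its keeper

### The arm

A 6-joint arm with a two-finger parallel gripper is mounted at the origin on a cart in front of the work surface, level with it; the furniture and walls round the work are solid. World frame = base frame: x ahead of the robot, y to its left, z up, the work surface at z = 0. Lengths are in m, angles in rad, forces in N, time in s.
With the tool pointing down it reaches from about 0.3 to 0.775 m from the base axis. Payload 14.6 kg.
Tool frame: the origin (TCP) lies on the centre line of the jaws, within the pads' length; the fingertips stand 19 mm ahead of it and the grasp point (between the pads) is the TCP; z points along the fingers, y is the line along which they close (so a half turn about z gives the same grasp; the last joint's range is limited). The gripper opens to 94 mm and grips with 3 to 60 N. Pads are 16 mm wide; open, the fingers measure 119 mm over their backs; the gripper's body (75 mm by 177 mm) begins 78 mm behind the grasp point.
Start: joints at [-1.234, 0.3, 1.521, -0, 1.321, -0.067], TCP at [0.216, -0.506, 0.224] pointing down, gripper open.
Joint ranges: [-3.03, 3.03], [-0.79, 2.21], [0.23, 2.52], [-1.04, 4.18], [0, 3.07], [-2.55, 2.55]. Speed limits (rad/s): [2.22, 2.22, 2.57, 3.14, 3.14, 3.14].

### API

Orientations are given as [roll, pitch, yaw] about the fixed x, y, z axes, in that order (R = Rz(yaw) Ry(pitch) Rx(roll)).
In Python, from station import get_obs, camera, workorder gives the robot as it stands.
- The arm moves only by the tool play_rows, never from a script. Its argument "motion" is a list that holds one entry, the list of rows, each a list of 7 numbers: the shift along the tool's x, y, z as a fraction of full scale, then the turn, a rotation vector about the tool's x, y, z as a fraction of full scale, then the opening, from -1 (shut) to 1 (fully open). In form: [[[x, y, z, ax, ay, az, grip], ...]]. A call has 1 to 10 rows; each row is the pose to reach, as a shift and turn from the pose commanded when the call began, along the tool's axes at that moment, turning the shorter way round; what a row does not reach only later rows make up. Full scale, the value 1, is 0.25 m for a shift and 2 pi rad for a turn. A row lasts 1/10 s, in which the tool goes at most 50 mm and 8.59 degrees, less where a joint would pass 70% of its speed; a pose out of reach is approached as far as the arm can. A call with a number of a shift or a turn outside -1 to 1 is refused whole. A call with a gripper value outside its range is refused whole. The fingers move at their own pace and stop on an object; "grip_force" is the grip in N (left out, the last holds). Time passes only in rows, so rows that repeat a pose let the fingers close. It gives the time, the measured TCP pose, the force, the opening and the grip force at its end, in the units of the state.
- get_obs(): the state, without advancing time (a new reading comes with each control period).
- camera(name): name is "scene" or "top" or "wrist"; returns a dict with "frame" (420x560x3 uint8, red, green, blue), "z_map" (420x560 float32, m along the optical axis (not along the pixel's ray), 0 where there is no reading), "camera_matrix" (3x3 intrinsics, pixels), "T" (4x4, takes a point from camera to world coordinates); the wrist camera has in their place "T_tool_cam" (4x4, takes a point from camera to tool coordinates, whose origin is the TCP and whose axes are the flange's). Camera axes: x right, y up, looking along -z (the intrinsics and any distortion apply to the point x, -y, -z); pixel columns grow to the right and rows downward; lengths in m; the calibration is good to about 2 mm. A picture is of the moment at which its call begins: read the wrist's pose just before it.
- workorder.hand_in(): hands the job in; it is judged then, once.
The state is a dict: "time_s": time; "qpos": joint angles; "joint_vel": joint speeds; "tau": joint torques, N m; "ee_pos": TCP position; "eef_rot": TCP orientation; "force": force on the tool from outside, world axes, zero at the start; "moment": the same for the moment, N m; "grip_width": finger opening in m; "grip_force": force on a finger pad.
Only numpy, scipy, OpenCV 4.12 (cv2) and the standard library are available. Lean on these libraries where they do the work, as an engineer would, in place of code of your own. Each camera call takes 0.05 s, during which the arm holds its last target. There are 200 camera calls.

### The job

Get the sample-tube rack ready to travel: take the short tube out of its hole and lay it down in the white tray without dropping it, slide both long tubes fully home into the holes they are already started in, and swing the keeper bar over and down behind the tubes' caps until it is fully shut past its catch. Leave the other things on the worktop where they are.

Things in the scene. Friction and masses are not known exactly. Their poses are not given: they have to be found in the camera images.
- rack: Fixed grey rack. Origin on its underside, below the middle hole, in the plane of the hole mouths; x points into the holes (away from the robot), y left. Three level holes, 38 mm diameter, 70 mm deep, closed at the back, at y = -64, 0, 64 mm, axes 30 mm up. Hole block: x 0 to 78 mm, 240 mm wide, 58 mm high. A long tube fully home has its cap's end face at x = -60 mm.
- trough_front (a point): Front end of the middle trough's floor, at x = -115 mm, 12 mm high in the rack's frame; axes as the rack's. In front of each hole a trough (floor 12 mm high, side ribs up to 21 mm high) runs from here to the hole; a tube lying in it (axis 29 mm high) is in line with its hole. The base plate ends 5 mm nearer the robot.
- catch (a point): Top centre of the steel housing (20x14 mm, 48 mm high) of the keeper's spring-ball catch, on the rack's right side at x = -55, y = -145 mm in its frame.
- long_tube_1: Long sample tube along its own x axis (nose to +x): aluminium body 34 mm diameter, rounded nose, ribbed black cap 32 mm diameter and 24 mm long at the -x end; overall 130 mm long, about 150 g. Origin on its axis, 30 mm behind the nose tip, 100 mm ahead of the cap's end face. At the start it lies in a trough with its nose 22 to 38 mm inside the hole.
- long_tube_2: Long sample tube along its own x axis (nose to +x): aluminium body 34 mm diameter, rounded nose, ribbed black cap 32 mm diameter and 24 mm long at the -x end; overall 130 mm long, about 150 g. Origin on its axis, 30 mm behind the nose tip, 100 mm ahead of the cap's end face. At the start it lies in a trough with its nose 22 to 38 mm inside the hole.
- short_tube: Short sample tube along its own x axis (nose to +x): aluminium body 34 mm diameter, rounded nose, ribbed black cap 32 mm diameter and 24 mm long at the -x end; overall 105 mm long, about 120 g. Origin on its axis, 55 mm behind the nose tip, 50 mm ahead of the cap's end face. At the start it sits 47 to 63 mm deep in one of the three holes (which one varies).
- long_tube_1_cap (a point): Centre of the end face of the cap of long_tube_1; axes as the tube's.
- long_tube_2_cap (a point): Centre of the end face of the cap of long_tube_2; axes as the tube's.
- short_tube_cap (a point): Centre of the end face of the cap of short_tube; axes as the tube's.
- keeper (a joint): Hinge angle of the keeper, a U-shaped bail of 9 mm steel rod with 53 mm arms at the rack's sides. 0 = fully shut: arms level, cross bar 73 mm in front of the hole mouths and 30 mm above the rack's underside, just behind the caps of tubes that are home. Grows as the bar swings up and back, 1.57 = arms upright; stays where it is left. Starts at 2.1 to 2.35.
- keeper_bar (a point): Middle of the keeper's cross bar (256 mm wide), centre of its black grip sleeve (13 mm diameter, 60 mm long). Moves on a circle of 53 mm about keeper_hinge. In the last 0.4 rad before shut it must be pressed down past the spring-ball catch (a few N at the bar).
- keeper_hinge (a point): Middle of the keeper's hinge axis (along the rack's y): 20 mm in front of the hole mouths, 30 mm above the rack's underside.
- tray: Fixed white open tray, 180 mm (x) by 150 mm (y), 28 mm high, walls and floor 4 to 5 mm thick; origin at the centre of its underside. Left of the rack.
- aerosol_penetrant: Bystander: aerosol can, 66 mm diameter, 184 mm high, upright; origin at the centre of its underside.
- ball_valve: Bystander: brass ball valve with a lever, 52x117x76 mm; origin at the centre of its underside.
- torch: Bystander: black pocket torch, 34x131x34 mm, lying; origin at the centre of its underside.
- elbow_galv: Bystander: galvanised pipe elbow, 64x64x40 mm; origin at the centre of its underside.
- tape_measure: Bystander: tape measure, 34x85x66 mm; origin at the centre of its underside.

How it is judged:
At the end, for the whole second after the job is handed in: Both long tubes lie in rack holes with their caps' end faces at most 65 mm in front of the hole mouths (60 mm is fully home); the keeper is shut past its catch (angle below 0.06 rad); the short tube lies flat on the floor of the tray, inside its walls; all are at rest (x of each of long_tube_1_cap, long_tube_2_cap in the frame of rack above -0.065 m and angle between the x axis of each of long_tube_1, long_tube_2 and the x axis of rack, either way round below 0.1 rad and z of long_tube_1_cap in the frame of rack between 0.02 and 0.04 m and y of long_tube_1_cap in the frame of rack between -0.08 and 0.08 m and linear speed of each of long_tube_1, long_tube_2, short_tube below 0.02 m/s and z of long_tube_2_cap in the frame of rack between 0.02 and 0.04 m and y of long_tube_2_cap in the frame of rack between -0.08 and 0.08 m and value of joint keeper below 0.06 rad and x of short_tube in the frame of tray between -0.085 and 0.085 m and y of short_tube in the frame of tray between -0.07 and 0.07 m and x of short_tube_cap in the frame of tray between -0.085 and 0.085 m and y of short_tube_cap in the frame of tray between -0.07 and 0.07 m and z of short_tube in the frame of tray between 0.015 and 0.03 m and angle between short_tube's own x axis and vertical between 1.4 and 1.74 rad); the robot touches nothing.
It fails at once if the short tube was dropped (falls free at over 0.9 m/s) (linear speed of short_tube above 0.9 m/s and contact force between short_tube and the arm below 0.05 N and contact force between short_tube and the fingers below 0.05 N).
It fails at once if a bystander (aerosol can, ball valve, torch, elbow or tape measure) was moved by more than 30 mm (distance of any of aerosol_penetrant, ball_valve, torch, elbow_galv, tape_measure from where it was at the start of the episode above 0.03 m).
It also fails if it takes over 64 s, if anything falls off the work surface, if the arm or the gripper's body presses on something with over 40 N, if the wrist force passes 120 N, or if a joint passes its speed limit or range.

## Working session

There is one attempt and no reset: what is moved stays moved. The work goes in short steps, Python scripts to look and compute and a tool call to move; the robot and the scene stay as the last step left them, time stands still between calls to the robot, and variables do not carry over. Pictures are saved under pics/ and viewed, at most 10 in all, crops included, and the job is handed in when it is done.

Besides the shell and the picture viewer there is one more tool, called after ">>>" by a JSON object that holds its "api" and its "payload", one argument or row to a line. play_rows: Moves the arm, as the interface text tells. Its arguments: {"type":"object","properties":{"motion":{"type":"array"},"grip_force":{"type":"number"}},"required":["motion"]}

```bash
mkdir -p pics; ls; python3 - <<'E'
from station import get_obs, camera
import cv2, numpy as np
o=get_obs(); print(o)
for n in ("scene","top"):
    c=camera(n); np.savez(f"{n}0.npz",**c)
    cv2.imwrite(f"pics/{n}0.png",c["frame"][:,:,::-1]); print(n,c["camera_matrix"],c["T"],[k for k in c])
E
```

```text
pics
{'time_s': 0.0, 'qpos': array([-1.23360531e+00,  3.00460008e-01,  1.52160372e+00,  1.68448439e-06,
        1.32068480e+00, -6.65897792e-02]), 'joint_vel': array([ 0.00209141,  0.00268496,  0.00031631, -0.00072902,  0.00071653,
       -0.00049497]), 'tau': array([ 7.60512776e-04, -5.31803691e+01, -3.52737594e+01,  7.08687399e-02,
        2.43821391e-02, -4.68376936e-05]), 'ee_pos': array([ 0.21601497, -0.50553583,  0.22388282]), 'eef_rot': array([-3.14043945e+00, -7.85404351e-05,  4.03780337e-01]), 'force': array([ 0.67393985, -0.13381529,  0.19002992]), 'moment': array([-0.00844977,  0.07507225,  0.03361187]), 'grip_force': 0.0, 'grip_width': 0.09360082021335224}
scene [[440.27289862   0.         284.74272437]
 [  0.         440.27289862 207.68044052]
 [  0.           0.           1.        ]] [[-0.41415848  0.37266178 -0.83041914 -0.60388537]
 [-0.90995309 -0.14806643  0.38737798  0.47789505]
 [ 0.02140377  0.91607834  0.4004277   0.60487686]
 [ 0.          0.          0.          1.        ]] ['frame', 'z_map', 'camera_matrix', 'T']
top [[537.80955869   0.         273.78718951]
 [  0.         537.80955869 210.9004313 ]
 [  0.           0.           1.        ]] [[-0.0184067   0.99460293 -0.10210876  0.40927042]
 [-0.99977727 -0.01725482  0.01215277 -0.07230248]
 [ 0.01032531  0.10230971  0.99469901  1.43333913]
 [ 0.          0.          0.          1.        ]] ['frame', 'z_map', 'camera_matrix', 'T']
```

View pics/scene0.png

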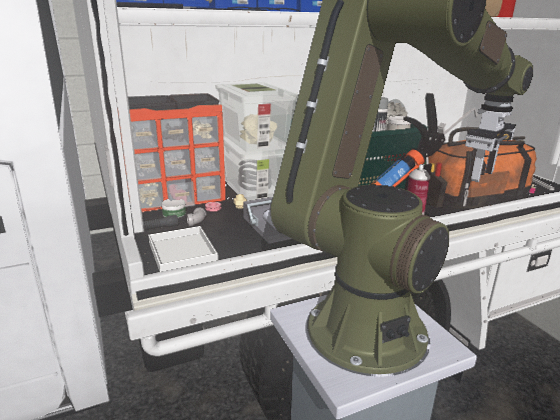

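View pics/top0.png

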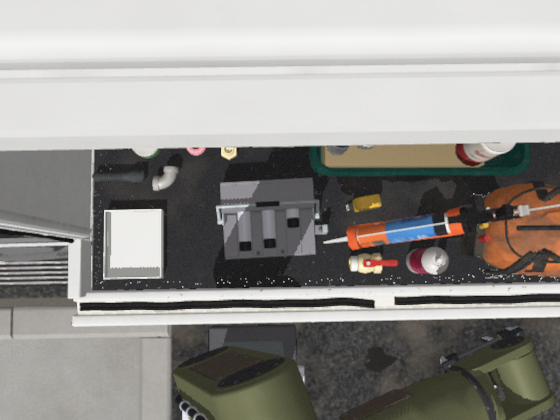

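Scene view: tray at left (183,248), rack half hidden by the arm. Top view: rack at px (220–318,180–260), with the short tube in the right hole (cap near 293,213), long tubes in the middle (268,225) and left (244,230) troughs, keeper bar at row ~205, tray at (133,243), valve (375,263), can (430,262) to the right.

```bash
cat > h.py <<'E'
import numpy as np, cv2
def cloud(c,T=None):
    T=c["T"] if T is None else T
    K=c["camera_matrix"]; z=c["z_map"].astype(float); v,u=np.mgrid[:z.shape[0],:z.shape[1]]
    P=np.stack([(u-K[0,2])/K[0,0]*z,-(v-K[1,2])/K[1,1]*z,-z],-1)
    return P@T[:3,:3].T+T[:3,3]
E
python3 - <<'E'
from h import *
c=np.load("top0.npz"); P=cloud(c); Z=P[...,2]
f=c["frame"]
print("worktop z", np.median(Z[225:250,170:210]))
# block top
def rect(m,name):
    m=cv2.morphologyEx(m.astype(np.uint8),cv2.MORPH_OPEN,np.ones((3,3)))
    n,l,s,ce=cv2.connectedComponentsWithStats(m); k=1+np.argmax(s[1:,4])
    pts=P[l==k]; r=cv2.minAreaRect(pts[:,:2].astype(np.float32)); print(name,r,"z",np.median(pts[:,2]),"px",s[k]); return l==k
roi=np.zeros(Z.shape,bool); roi[170:270,205:335]=1
rect(roi&(Z>.050)&(Z<.064),"block")
roi2=np.zeros(Z.shape,bool); roi2[195:290,95:172]=1
rect(roi2&(Z>.015)&(Z<.05),"tray rim"); rect(roi2&(Z>-.003)&(Z<.05),"tray all"); 
rect(roi2&(f.min(-1)>150),"tray white")
rect(roi&(Z>.003)&(Z<.02),"base")
m=roi&(Z>.064); print("keeper px", [(u,v,P[v,u].round(3).tolist()) for v,u in np.argwhere(m)[::25]])
print("cabinet z rows x=260:", [(v,P[v,260].round(3).tolist()) for v in (30,80,100,120,140,155,170,290,300)])
big=cv2.resize(f[165:275,205:335],None,fx=6,fy=5.4,interpolation=cv2.INTER_CUBIC)
cv2.imwrite("pics/rack.png",big[:,:,::-1])
# tube crest profile along columns
for u in (245,269,293): print(u,[(v,P[v,u].round(3).tolist()) for v in range(200,262,4)])
E
```

```text
worktop z 0.0009031064559062996
block ((0.6046321392059326, -0.07021740078926086), (0.058803245425224304, 0.239734947681427), 2.0321452617645264) z 0.0589543069152767 px [ 220  177   93   27 1915]
tray rim ((0.4539921283721924, 0.35431233048439026), (0.05199601501226425, 0.006772230379283428), 0.465534508228302) z 0.026820117747871963 px [103 242   3  21  63]
tray all ((0.4814341068267822, 0.2847742736339569), (0.25538986921310425, 0.204689159989357), 0.7874941825866699) z 0.003958416327437764 px [  95  195   77   95 6526]
tray white ((0.47795242071151733, 0.13825511932373047), (0.18387289345264435, 0.41706761717796326), 1.6184343099594116) z 0.005185165571174877 px [ 109  209   53   70 3074]
base ((0.4744410216808319, -0.141389861702919), (0.04234953969717026, 0.0741983950138092), 88.79187774658203) z 0.01335208491655393 px [286 227  17  29 416]
keeper px [(np.int64(306), np.int64(170), [0.409, -0.072, 1.433]), (np.int64(318), np.int64(171), [0.619, -0.187, 0.247]), (np.int64(325), np.int64(172), [0.617, -0.203, 0.247]), (np.int64(333), np.int64(173), [0.614, -0.221, 0.244]), (np.in
[... 2360 characters left out ...]
 -0.076, 0.05]), (240, [0.477, -0.076, 0.044]), (244, [0.466, -0.075, 0.041]), (248, [0.457, -0.075, 0.011]), (252, [0.447, -0.075, 0.008]), (256, [0.436, -0.075, 0.01]), (260, [0.426, -0.075, -0.001])]
293 [(200, [0.576, -0.139, 0.07]), (204, [0.567, -0.139, 0.063]), (208, [0.558, -0.139, 0.047]), (212, [0.548, -0.139, 0.048]), (216, [0.537, -0.139, 0.049]), (220, [0.527, -0.138, 0.048]), (224, [0.516, -0.138, 0.052]), (228, [0.508, -0.139, 0.018]), (232, [0.498, -0.139, 0.013]), (236, [0.488, -0.139, 0.01]), (240, [0.477, -0.139, 0.014]), (244, [0.467, -0.139, 0.007]), (248, [0.456, -0.138, 0.016]), (252, [0.445, -0.138, 0.012]), (256, [0.435, -0.139, 0.001]), (260, [0.424, -0.138, -0.0])]
```

View pics/rack.png

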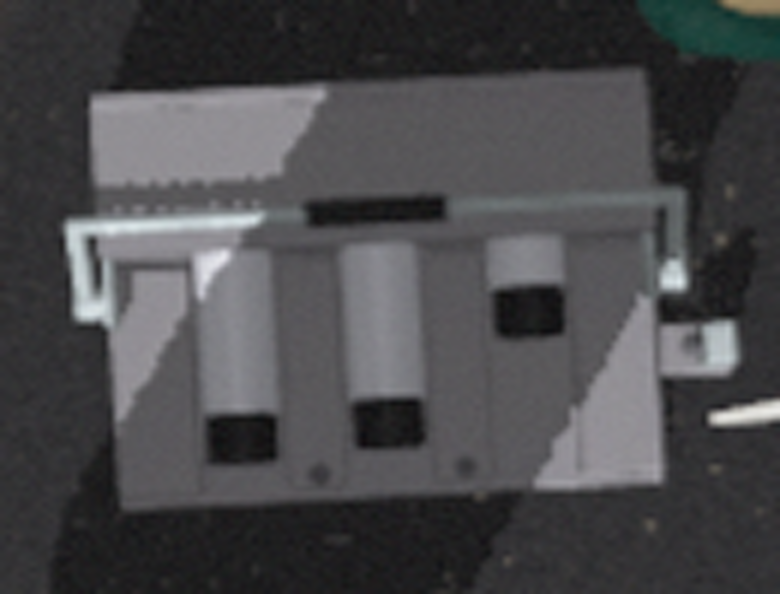

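The crop shows the rack turned about +2° in yaw. Right hole: short tube, cap end near rack x −45 mm. Long tubes: middle cap end about −96 mm, left about −103 mm. The black sleeve is at crop (375,210). I'm moving over the rack now for a wrist view.

>>> {"api": "play_rows", "payload": {
  "motion": [
    [[0,0,-0.2,0,0,0,0.2],[0,0,-0.32,0,0,0,0.2],[0.2,-0.13,-0.32,0,0,0,0.2],[0.4,-0.26,-0.32,0,0,0,0.2],[0.56,-0.37,-0.32,0,0,0,0.2],[0.72,-0.47,-0.32,0,0,0,0.2],[0.86,-0.57,-0.32,0,0,0,0.2],[0.86,-0.57,-0.32,0,0,0,0.2]]
  ]
}}

```text
time_s: 0.9
ee_pos: [0.3595, -0.2868, 0.3046]
eef_rot: [-3.141, -0.001, 0.408]
force: [-0.4, -1.2, 0.7]
grip_width: 0.0566
grip_force: 0.0
```

>>> {"api": "play_rows", "payload": {
  "motion": [
    [[0.2,-0.13,0,0,0,0.02,0.2],[0.4,-0.26,0,0,0,0.04,0.2],[0.56,-0.37,0,0,0,0.0586,0.2],[0.72,-0.47,0,0,0,0.0586,0.2],[0.86,-0.57,0,0,0,0.0586,0.2],[0.86,-0.57,0,0,0,0.0586,0.2],[0.86,-0.57,0,0,0,0.0586,0.2]]
  ]
}}

```text
time_s: 1.6
ee_pos: [0.5003, -0.0733, 0.3038]
eef_rot: [-3.141, 0.001, 0.038]
force: [-0.6, -1.0, 0.1]
grip_width: 0.0565
grip_force: 0.0
```

```bash
python3 - <<'E'
from h import *
from station import get_obs, camera
from scipy.spatial.transform import Rotation as R
o=get_obs(); c=camera("wrist")
print(o["ee_pos"],o["eef_rot"],o["time_s"],o["force"],c["T_tool_cam"].round(3).tolist(),c["camera_matrix"][0].round(1))
W=np.eye(4);W[:3,:3]=R.from_euler("xyz",o["eef_rot"]).as_matrix();W[:3,3]=o["ee_pos"]
np.savez("w1.npz",W=W@c["T_tool_cam"],**c)
cv2.imwrite("pics/w1.png",c["frame"][:,:,::-1])
t=camera("top"); np.savez("top1.npz",**t)
E
```

```text
[ 0.50026787 -0.07328123  0.30377823] [-3.14122542e+00  1.12616349e-03  3.84835602e-02] 1.6 [-0.56205834 -0.99219209  0.12907964] [[0.001, 0.959, 0.283, 0.083], [1.0, -0.001, 0.001, 0.0], [0.001, 0.283, -0.959, -0.161], [0.0, 0.0, 0.0, 1.0]] [367.4   0.  281.4]
```

View pics/w1.png

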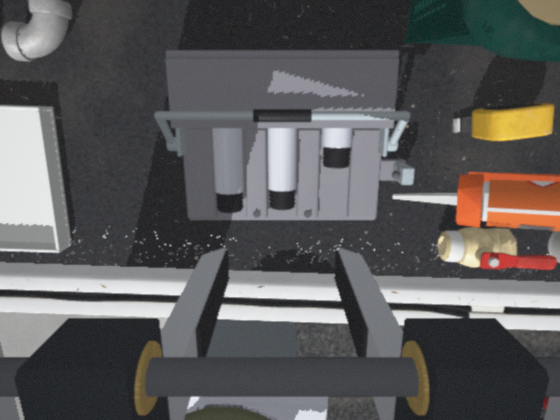

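Wrist view: rack upright in the picture (167–398, 50–218), caps at (230,201), (282,199) and (336,157), sleeve at (282,116), tray at left edge. Measuring by rays from this view.

```bash
cat >> h.py <<'E'
def ray(c,T,u,v,z):
    K=c["camera_matrix"]; d=T[:3,:3]@np.array([(u-K[0,2])/K[0,0],-(v-K[1,2])/K[1,1],-1.]); o=T[:3,3]
    return o+d*(z-o[2])/d[2]
def comps(m,amin=40):
    n,l,s,ce=cv2.connectedComponentsWithStats(m.astype(np.uint8)); return [(s[k],l==k) for k in range(1,n) if s[k,4]>=amin]
E
python3 - <<'E'
from h import *
c=np.load("w1.npz"); T=c["W"]; f=c["frame"]; P=cloud(c,T); Z=P[...,2]
print("table",np.median(Z[150:200,100:140]))
roi=np.zeros(Z.shape,bool); roi[40:230,140:420]=1
m=cv2.morphologyEx((roi&(abs(Z-.058)<.006)).astype(np.uint8),cv2.MORPH_OPEN,np.ones((3,3)))
s,l=max(comps(m),key=lambda a:a[0][4]); print("block",cv2.minAreaRect(P[l][:,:2].astype(np.float32)),s,np.median(Z[l]))
# back edge line fit: for cols, first row of block
pts=[]
for u in range(180,390,6):
    v=np.argmax(l[:,u]); pts.append(ray(c,T,u,v-.5,.058)[:2])
pts=np.array(pts); a,b=np.polyfit(pts[:,1],pts[:,0],1); print("back edge: yaw",-np.arctan(a),"x at y=-.07",a*-.07+b)
for v in (60,75,90):
    us=np.where(l[v])[0]; L=ray(c,T,us[0]-.5,v,.058);Rr=ray(c,T,us[-1]+.5,v,.058); print("sides",L.round(4),Rr.round(4),"mid",((L+Rr)/2).round(4),np.linalg.norm(L-Rr))
dark=(f.max(-1)<60)
r2=np.zeros(Z.shape,bool); r2[100:215,190:400]=1
for s,l in comps(dark&r2,80):
    u0,v0,w,h,A=s; print(s,"midz.029",ray(c,T,u0+w/2-.5,v0+h/2,.029).round(4),"width",np.linalg.norm(ray(c,T,u0-.5,v0+h/2,.029)-ray(c,T,u0+w-.5,v0+h/2,.029)).round(4),"end z.045",ray(c,T,u0+w/2-.5,v0+h-.5,.045).round(4), "Z",np.median(Z[l]).round(4),"P",np.median(P[l],0).round(4))
# tray from top
t=np.load("top1.npz"); f=t["frame"]; m=np.zeros(f.shape[:2],bool); m[195:290,95:175]=1
hs=cv2.cvtColor(f,cv2.COLOR_RGB2HSV); m&=(hs[...,2]>120)&(hs[...,1]<40); m[283:]=0
for s,l in comps(m,300):
    h=cv2.convexHull(np.argwhere(l)[:,::-1].astype(np.int32))[:,0]
    q=np.array([ray(t,t["T"],u,v,.028)[:2] for u,v in h],np.float32); print("tray",s,cv2.minAreaRect(q))
E
```

```text
table 0.0009284082912767722
block ((0.604764997959137, -0.06938562542200089), (0.05960315838456154, 0.24077396094799042), 2.3069815635681152) [  166    50   233    61 13852] 0.05868454980271631
back edge: yaw 0.039548606197462595 x at y=-.07 0.6347174058668842
sides [0.6199 0.051  0.058 ] [ 0.6294 -0.1887  0.058 ] mid [ 0.6247 -0.0689  0.058 ] 0.2398600581564156
sides [0.6054 0.0506 0.058 ] [ 0.6149 -0.1896  0.058 ] mid [ 0.6102 -0.0695  0.058 ] 0.2403924464613715
sides [0.5906 0.0503 0.058 ] [ 0.6001 -0.1904  0.058 ] mid [ 0.5954 -0.07    0.058 ] 0.2409365658759643
[253 109  58  13 372] midz.029 [ 0.5684 -0.0706  0.029 ] width 0.0666 end z.045 [ 0.5625 -0.0709  0.045 ] Z 0.0771 P [ 0.5729 -0.068   0.0771]
[382 140  18  19 108] midz.029 [ 0.5347 -0.2005  0.029 ] width 0.0212 end z.045 [ 0.5263 -0.197   0.045 ] Z 0.0008 P [ 0.525  -0.2143  0.0008]
[324 148  26  19 437] midz.029 [ 0.5227 -0.1377  0.029 ] width 0.0308 end z.045 [ 0.5146 -0.1361  0.045 ] Z 0.0433 P [ 0.5249 -0.1348  0.0433]
[270 191  25  18 373] midz.029 [ 0.4681 -0.0752  0.029 ] width 0.0307 end z.045 [ 0.4619 -0.0755  0.045 ] Z 0.0434 P [ 0.4719 -0.075   0.0434]
[217 194  26  19 420] midz.029 [ 0.461  -0.0109  0.029 ] width 0.032 end z.045 [ 0.4544 -0.0131  0.045 ] Z 0.0434 P [ 0.4657 -0.0125  0.0434]
tray [ 103  209   60   71 4093] ((0.4747301936149597, 0.27997997403144836), (0.18167608976364136, 0.15336547791957855), 0.161045640707016)
```

Checks out: rack origin (0.557, −0.072), yaw 0.0395. The tubes fall at y 63, 0 and −63 mm in the rack frame, with cap ends at −45 (short), −95 (middle) and −100 mm (left). Tray centre is (0.475, 0.280), measuring 182×153 mm. Going to the short tube's cap.

>>> {"api": "play_rows", "payload": {
  "motion": [
    [[0.102,0.257,0,0,0,0,0.1],[0.102,0.257,0,0,0,0,0.1],[0.102,0.257,0.2,0,0,0,0.1],[0.102,0.257,0.4,0,0,0,0.1],[0.102,0.257,0.6,0,0,0,0.1],[0.102,0.257,0.75,0,0,0,0.1],[0.102,0.257,0.85,0,0,0,0.1],[0.102,0.257,0.85,0,0,0,0.1],[0.102,0.257,0.85,0,0,0,0.1]]
  ]
}}

```text
time_s: 2.6
ee_pos: [0.5272, -0.1392, 0.0929]
eef_rot: [3.141, -0.0, 0.034]
force: [1.0, 0.5, 0.3]
grip_width: 0.0519
grip_force: 0.0
```

>>> {"api": "play_rows", "payload": {
  "motion": [
    [[0,-0.008,0.05,0,0,0,0.1],[0,-0.008,0.1,0,0,0,0.1],[0,-0.008,0.15,0,0,0,0.1],[0,-0.008,0.196,0,0,0,0.1],[0,-0.008,0.196,0,0,0,0.1],[0,-0.008,0.196,0,0,0,-0.6],[0,-0.008,0.196,0,0,0,-0.6],[0,-0.008,0.196,0,0,0,-0.6],[0,-0.008,0.196,0,0,0,-0.6]]
  ],
  "grip_force": 25
}}

```text
time_s: 3.5
ee_pos: [0.5274, -0.1361, 0.0433]
eef_rot: [3.141, -0.001, 0.036]
force: [-0.1, -0.5, 1.4]
grip_width: 0.0301
grip_force: 25.0
```

Gripped at about 30 mm (cap 32 mm). Pulling it straight back 75 mm along the trough, then releasing.

>>> {"api": "play_rows", "payload": {
  "motion": [
    [[-0.05,0,0,0,0,0,-0.6],[-0.1,0,0,0,0,0,-0.6],[-0.16,0,0,0,0,0,-0.6],[-0.22,0,0,0,0,0,-0.6],[-0.27,0,0,0,0,0,-0.6],[-0.3,0,0,0,0,0,-0.6],[-0.3,0,0,0,0,0,-0.6],[-0.3,0,0,0,0,0,-0.6]]
  ]
}}

```text
time_s: 4.3
ee_pos: [0.4523, -0.1388, 0.0432]
eef_rot: [-3.142, 0.001, 0.036]
force: [-6.1, 0.8, 7.7]
grip_width: 0.0304
grip_force: 25.0
```

>>> {"api": "play_rows", "payload": {
  "motion": [
    [[0,0,0,0,0,0,0.1],[0,0,0,0,0,0,0.1],[0,0,0,0,0,0,0.1],[0,0,-0.06,0,0,0,0.1],[0,0,-0.16,0,0,0,0.1],[0.07,0,-0.16,0,0,0,0.1],[0.144,0,-0.16,0,0,0,0.1],[0.144,0,-0.16,0,0,0,0.1],[0.144,0,-0.16,0,0,0,0.1]]
  ]
}}

```text
time_s: 5.2
ee_pos: [0.4878, -0.1372, 0.0825]
eef_rot: [-3.141, 0.001, 0.036]
force: [1.3, 0.3, 0.4]
grip_width: 0.0516
grip_force: 0.0
```

```bash
python3 - <<'E'
from h import *
from station import get_obs, camera
t=camera("top"); np.savez("top2.npz",**t); o=get_obs(); print(o["ee_pos"],o["eef_rot"])
c=camera("wrist")
a=cv2.resize(t["frame"][165:275,205:335],(540,457),interpolation=cv2.INTER_CUBIC)
cv2.imwrite("pics/t2.png",cv2.resize(np.hstack([a,cv2.resize(c["frame"],(609,457))]),(790,315))[:,:,::-1])
E
```

```text
[ 0.48756007 -0.13729401  0.08252234] [-3.14121070e+00  9.61403324e-04  3.57222204e-02]
```

View pics/t2.png

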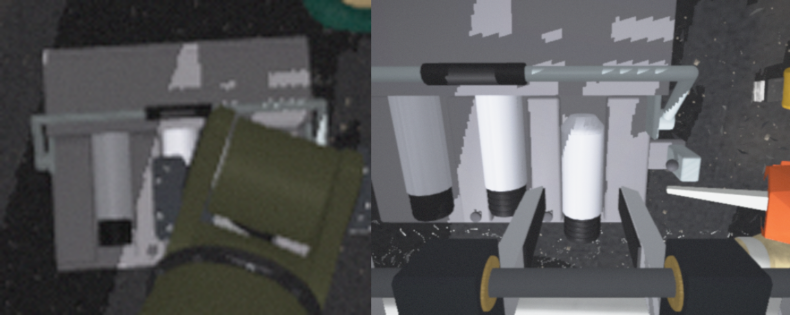

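The wrist view shows the short tube fully out, lying straight in its trough between the fingers. Lowering to grip it near its centre.

>>> {"api": "play_rows", "payload": {
  "motion": [
    [[0,0,0.06,0,0,0,0.1],[0,0,0.12,0,0,0,0.1],[0,0,0.16,0,0,0,0.1],[0,0,0.16,0,0,0,0.1],[0,0,0.16,0,0,0,-0.6],[0,0,0.16,0,0,0,-0.6],[0,0,0.16,0,0,0,-0.6],[0,0,0.16,0,0,0,-0.6]]
  ],
  "grip_force": 35
}}

```text
time_s: 6.1
ee_pos: [0.4886, -0.1376, 0.0435]
eef_rot: [3.141, -0.001, 0.036]
force: [-0.6, -0.6, 3.8]
grip_width: 0.0329
grip_force: 35.0
```

>>> {"api": "play_rows", "payload": {
  "motion": [
    [[0,0,-0.05,0,0,0,-0.6],[0,0,-0.12,0,0,0,-0.6],[0,0,-0.2,0,0,0,-0.6],[0,0,-0.32,0,0,0,-0.6],[0,0,-0.44,0,0,0,-0.6],[0,0,-0.48,0,0,0,-0.6],[0,0,-0.48,0,0,0,-0.6]]
  ]
}}

```text
time_s: 6.8
ee_pos: [0.4886, -0.1375, 0.1641]
eef_rot: [3.141, -0.002, 0.036]
force: [0.8, -0.1, -2.6]
grip_width: 0.0331
grip_force: 35.0
```

>>> {"api": "play_rows", "payload": {
  "motion": [
    [[0,-0.12,0,0,0,0,-0.6],[0,-0.28,0,0,0,0,-0.6],[0,-0.46,0,0,0,0,-0.6],[0,-0.64,0,0,0,0,-0.6],[0,-0.82,0,0,0,0,-0.6],[0,-0.9,0,0,0,0,-0.6],[0,-0.9,0,0,0,0,-0.6]]
  ]
}}

```text
time_s: 7.5
ee_pos: [0.4793, 0.0895, 0.1613]
eef_rot: [-3.142, 0.003, 0.039]
force: [0.5, -0.1, -2.0]
grip_width: 0.0333
grip_force: 35.0
```

>>> {"api": "play_rows", "payload": {
  "motion": [
    [[0,-0.12,0,0,0,0,-0.6],[0,-0.28,0,0,0,0,-0.6],[0,-0.46,0,0,0,0,-0.6],[0,-0.62,0,0,0,0,-0.6],[0,-0.72,0,0,0,0,-0.6],[0,-0.77,0,0,0,0,-0.6],[0,-0.77,0,0,0,0,-0.6],[0,-0.77,0,0,0,0,-0.6]]
  ]
}}

```text
time_s: 8.3
ee_pos: [0.4735, 0.2785, 0.1624]
eef_rot: [3.141, 0.001, 0.035]
force: [0.2, -0.2, -2.2]
grip_width: 0.0329
grip_force: 35.0
```

```bash
python3 - <<'E'
from h import *
from station import get_obs, camera
o=get_obs(); print(o["ee_pos"],o["eef_rot"],o["grip_width"])
c=camera("wrist"); s=camera("scene")
a=cv2.resize(s["frame"][190:290,120:260],(630,450),interpolation=cv2.INTER_CUBIC)
cv2.imwrite("pics/t3.png",cv2.resize(np.hstack([a,cv2.resize(c["frame"],(600,450))]),(790,289))[:,:,::-1])
E
```

```text
[0.47353237 0.27848175 0.16238935] [3.14094545e+00 9.12110491e-04 3.48524996e-02] 0.0328557351418066
```

View pics/t3.png

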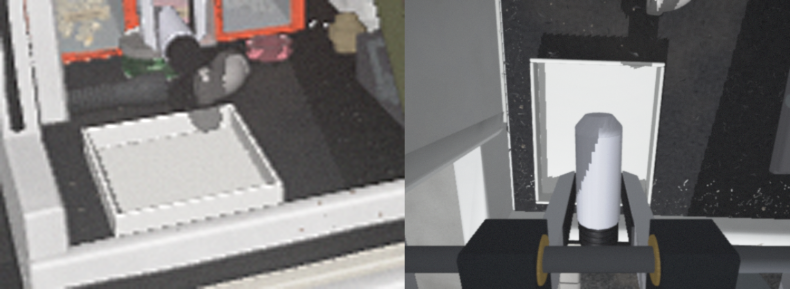

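The wrist view shows the tube held level over the tray; nose at (598,115), tray floor around it. I'm shifting 13 mm towards the rack, for clearance from the side wall, and lowering.

>>> {"api": "play_rows", "payload": {
  "motion": [
    [[0,0.054,0.06,0,0,0,-0.6],[0,0.054,0.16,0,0,0,-0.6],[0,0.054,0.26,0,0,0,-0.6],[0,0.054,0.36,0,0,0,-0.6],[0,0.054,0.43,0,0,0,-0.6],[0,0.054,0.47,0,0,0,-0.6],[0,0.054,0.49,0,0,0,-0.6],[0,0.054,0.498,0,0,0,-0.6],[0,0.054,0.498,0,0,0,-0.6]]
  ]
}}

```text
time_s: 9.3
ee_pos: [0.4742, 0.2663, 0.039]
eef_rot: [-3.141, -0.001, 0.035]
force: [-0.4, 0.9, -0.8]
grip_width: 0.0334
grip_force: 35.0
```

>>> {"api": "play_rows", "payload": {
  "motion": [
    [[0,0,0.004,0,0,0,-0.6],[0,0,0.008,0,0,0,-0.6],[0,0,0.01,0,0,0,-0.6],[0,0,0.01,0,0,0,-0.6]]
  ]
}}

```text
time_s: 9.7
ee_pos: [0.4739, 0.2663, 0.036]
eef_rot: [-3.142, -0.0, 0.036]
force: [-0.3, -0.2, -0.9]
grip_width: 0.0333
grip_force: 35.0
```

>>> {"api": "play_rows", "payload": {
  "motion": [
    [[0,0,0.003,0,0,0,-0.6],[0,0,0.006,0,0,0,-0.6],[0,0,0.006,0,0,0,-0.6]]
  ]
}}

```text
time_s: 10.0
ee_pos: [0.474, 0.2664, 0.0355]
eef_rot: [-3.141, -0.0, 0.036]
force: [-5.3, -3.5, 12.4]
grip_width: 0.033
grip_force: 35.0
```

Tube rests on the tray floor (12 N). Release and rise.

>>> {"api": "play_rows", "payload": {
  "motion": [
    [[0,0,-0.003,0,0,0,-0.1],[0,0,-0.003,0,0,0,0.1],[0,0,-0.003,0,0,0,0.1],[0,0,-0.003,0,0,0,0.1],[0,0,-0.08,0,0,0,0.1],[0,0,-0.24,0,0,0,0.1],[0,0,-0.44,0,0,0,0.1],[0,0,-0.52,0,0,0,0.1],[0,0,-0.52,0,0,0,0.1]]
  ]
}}

```text
time_s: 10.9
ee_pos: [0.475, 0.2669, 0.1676]
eef_rot: [-3.139, -0.005, 0.036]
force: [-0.5, 0.1, -0.5]
grip_width: 0.0519
grip_force: 0.0
```

```bash
python3 - <<'E'
from h import *
from station import get_obs, camera
from scipy.spatial.transform import Rotation as R
o=get_obs(); c=camera("wrist"); W=np.eye(4);W[:3,:3]=R.from_euler("xyz",o["eef_rot"]).as_matrix();W[:3,3]=o["ee_pos"]
T=W@c["T_tool_cam"]; P=cloud(c,T); Z=P[...,2]
m=(Z>.030)&(Z<.06)&(abs(P[...,1]-.28)<.06)&(abs(P[...,0]-.475)<.08)
print(o["ee_pos"],P[m][:,:2].min(0),P[m][:,:2].max(0),np.percentile(Z[m],[50,95]),m.sum())
q=P[m]
for a in np.arange(.42,.55,.02):
    k=abs(q[:,0]-a)<.01
    if k.sum()>5: print(round(a,2),q[k].max(0).round(3),np.median(q[k][:,1]).round(4))
E
```

```text
[0.47497722 0.26688729 0.16760525] [0.42299075 0.25076713] [0.52771091 0.28190969] [0.03630283 0.03887084] 3957
0.42 [0.43  0.278 0.039] 0.2648
0.44 [0.45  0.279 0.039] 0.2651
0.46 [0.47  0.281 0.04 ] 0.2658
0.48 [0.49  0.281 0.041] 0.2664
0.5 [0.51  0.282 0.041] 0.2672
0.52 [0.528 0.282 0.04 ] 0.2675
```

The short tube lies flat in the tray (x 0.423–0.528, top 39 mm). Now closing the fingers and going behind the left tube's cap.

>>> {"api": "play_rows", "payload": {
  "motion": [
    [[-0.1,0.18,0,0,0,0,-1],[-0.223,0.36,0,0,0,0,-1],[-0.223,0.54,0,0,0,0,-1],[-0.223,0.72,0,0,0,0,-1],[-0.223,0.88,0,0,0,0,-1],[-0.223,0.95,0,0,0,0,-1],[-0.223,0.95,0,0,0,0,-1]]
  ]
}}

```text
time_s: 11.65
ee_pos: [0.426, 0.0253, 0.1631]
eef_rot: [-3.142, 0.002, 0.033]
force: [-0.1, 0.1, 0.3]
grip_width: 0.001
grip_force: 0.0
```

>>> {"api": "play_rows", "payload": {
  "motion": [
    [[0,0.16,0,0,0,0,-1],[0,0.16,0.1,0,0,0,-1],[0,0.16,0.24,0,0,0,-1],[0,0.16,0.3,0,0,0,-1],[0,0.16,0.3,0,0,0,-1],[0,0.16,0.3,0,0,0,-1]]
  ]
}}

```text
time_s: 12.25
ee_pos: [0.428, -0.0123, 0.0894]
eef_rot: [-3.141, 0.001, 0.036]
force: [-0.6, -0.1, 0.4]
grip_width: 0.0005
grip_force: 0.0
```

>>> {"api": "play_rows", "payload": {
  "motion": [
    [[0,0,0.1,0,0,0,-1],[0,0,0.178,0,0,0,-1],[0,0,0.178,0,0,0,-1],[0.04,0,0.178,0,0,0,-1],[0.08,0,0.178,0,0,0,-1],[0.11,0,0.178,0,0,0,-1],[0.14,0,0.178,0,0,0,-1],[0.17,0,0.178,0,0,0,-1],[0.2,0,0.178,0,0,0,-1],[0.2,0,0.178,0,0,0,-1]]
  ]
}}

```text
time_s: 13.25
ee_pos: [0.4789, -0.0112, 0.045]
eef_rot: [3.142, -0.001, 0.036]
force: [-0.2, 0.5, 1.1]
grip_width: 0.0005
grip_force: 0.0
```

```bash
cat > look.py <<'E'
from h import *
from station import get_obs, camera
from scipy.spatial.transform import Rotation as R
import sys
O=np.array([.5568,-.0718]); a=.0395; Rr=np.array([[np.cos(a),np.sin(a)],[-np.sin(a),np.cos(a)]])
o=get_obs(); c=camera("wrist"); W=np.eye(4);W[:3,:3]=R.from_euler("xyz",o["eef_rot"]).as_matrix();W[:3,3]=o["ee_pos"]
T=W@c["T_tool_cam"]; P=cloud(c,T); Q=P.copy(); Q[...,:2]=(P[...,:2]-O)@Rr.T
print("tcp rack",(Rr@(o["ee_pos"][:2]-O)).round(4),o["ee_pos"][2].round(4),"F",o["force"].round(1),"t",o["time_s"])
for y in (.064,0):
    m=(abs(Q[...,1]-y)<.006)&(Q[...,2]>.036)&(Q[...,2]<.052)&(Q[...,0]<-.005)&(Q[...,0]>-.13)
    if m.sum()>5: print("tube y",y,"x min..max",np.percentile(Q[m][:,0],[0,1,99]).round(4),m.sum())
m=(Q[...,2]>.062)&(Q[...,2]<.095)&(abs(abs(Q[...,1])-.08)<.03)&(abs(Q[...,0])<.07)
if m.sum()>5: print("bar",np.median(Q[m],0).round(4),np.percentile(Q[m],98,axis=0).round(4))
if len(sys.argv)>1: cv2.imwrite(f"pics/{sys.argv[1]}.png",c["frame"][:,:,::-1])
E
python3 look.py
```

```text
tcp rack [-0.0754  0.0636] 0.045 F [-0.2  0.5  1.1] t 13.25
tube y 0.064 x min..max [-0.0676 -0.0671 -0.0057] 3603
tube y 0 x min..max [-0.0971 -0.0953 -0.0056] 4794
bar [0.011  0.071  0.0758] [0.0174 0.1082 0.091 ]
```

The left cap end is now at −67 mm. Pushing the rest in small steps.

>>> {"api": "play_rows", "payload": {
  "motion": [
    [[0.008,0,0,0,0,0,-1],[0.014,0,0,0,0,0,-1],[0.02,0,0,0,0,0,-1],[0.024,0,0,0,0,0,-1],[0.024,0,0,0,0,0,-1]]
  ]
}}

```text
time_s: 13.8
ee_pos: [0.4841, -0.011, 0.045]
eef_rot: [-3.142, -0.0, 0.036]
force: [-0.8, -0.2, -0.0]
grip_width: 0.0006
grip_force: 0.0
```

>>> {"api": "play_rows", "payload": {
  "motion": [
    [[0.003,0,0,0,0,0,-1],[0.006,0,0,0,0,0,-1],[0.006,0,0,0,0,0,-1]]
  ]
}}

```text
time_s: 14.1
ee_pos: [0.4844, -0.0109, 0.0449]
eef_rot: [-3.141, 0.003, 0.036]
force: [-9.5, -1.5, 7.5]
grip_width: 0.0004
grip_force: 4.8
```

>>> {"api": "play_rows", "payload": {
  "motion": [
    [[0.004,0,0,0,0,0,-1],[0.004,0,0,0,0,0,-1]]
  ]
}}

```text
time_s: 14.3
ee_pos: [0.4845, -0.0109, 0.0448]
eef_rot: [-3.141, 0.005, 0.036]
force: [-17.2, -1.6, 14.2]
grip_width: 0.0002
grip_force: 8.6
```

```bash
python3 look.py
```

```text
tcp rack [-0.0698  0.0637] 0.0448 F [-17.2  -1.6  14.2] t 14.3
tube y 0.064 x min..max [-0.0621 -0.0615 -0.0056] 3238
tube y 0 x min..max [-0.0971 -0.0951 -0.0058] 4670
bar [0.011  0.0708 0.0758] [0.0174 0.1081 0.0908]
```

Hard stop at −61 mm (home, 17 N). Backing off, sidestepping to the middle tube and pushing it.

>>> {"api": "play_rows", "payload": {
  "motion": [
    [[-0.06,0,0,0,0,0,-1],[-0.16,0,-0.02,0,0,0,-1],[-0.23,0,-0.02,0,0,0,-1],[-0.23,0,-0.02,0,0,0,-1],[-0.23,0.12,-0.02,0,0,0,-1],[-0.23,0.25,-0.02,0,0,0,-1],[-0.23,0.25,0,0,0,0,-1],[-0.23,0.25,0,0,0,0,-1]]
  ]
}}

```text
time_s: 15.15
ee_pos: [0.4315, -0.0756, 0.0444]
eef_rot: [-3.141, 0.001, 0.034]
force: [-0.4, 0.8, -0.5]
grip_width: 0.0004
grip_force: 0.0
```

>>> {"api": "play_rows", "payload": {
  "motion": [
    [[0.04,0,0,0,0,0,-1],[0.07,0,0,0,0,0,-1],[0.1,0,0,0,0,0,-1],[0.13,0,0,0,0,0,-1],[0.16,0,0,0,0,0,-1],[0.19,0,0,0,0,0,-1],[0.21,0,0,0,0,0,-1],[0.22,0,0,0,0,0,-1],[0.22,0,0,0,0,0,-1]]
  ]
}}

```text
time_s: 16.05
ee_pos: [0.4865, -0.0734, 0.0449]
eef_rot: [3.142, -0.0, 0.036]
force: [-0.6, -0.5, -0.2]
grip_width: 0.0002
grip_force: 0.0
```

```bash
python3 look.py
```

```text
tcp rack [-0.0703  0.0011] 0.0449 F [-0.6 -0.5 -0.2] t 16.05
tube y 0.064 x min..max [-0.0602 -0.0589 -0.0055] 3029
tube y 0 x min..max [-0.0627 -0.0619 -0.0056] 3252
bar [0.0133 0.0511 0.0757] [0.0174 0.0947 0.0774]
```

>>> {"api": "play_rows", "payload": {
  "motion": [
    [[0.004,0,0,0,0,0,-1],[0.008,0,0,0,0,0,-1],[0.01,0,0,0,0,0,-1],[0.01,0,0,0,0,0,-1]]
  ]
}}

```text
time_s: 16.5
ee_pos: [0.4869, -0.0734, 0.0448]
eef_rot: [-3.141, 0.005, 0.036]
force: [-15.5, -0.7, 11.3]
grip_width: 0.0004
grip_force: 7.7
```

Middle tube home too (hard stop, 15 N). Now up and over the keeper bar, to come down behind it on the block side.

>>> {"api": "play_rows", "payload": {
  "motion": [
    [[-0.04,0,-0.02,0,0,0,-1],[-0.04,0,-0.2,0,0,0,-1],[-0.04,0,-0.37,0,0,0,-1],[0.1,0,-0.37,0,0,0,-1],[0.26,0,-0.37,0,0,0,-1],[0.4,0,-0.37,0,0,0,-1],[0.43,0,-0.37,0,0,0,-1],[0.43,0,-0.37,0,0,0,-1]]
  ]
}}

```text
time_s: 17.3
ee_pos: [0.5962, -0.0694, 0.137]
eef_rot: [-3.141, 0.0, 0.036]
force: [0.1, 0.4, 0.4]
grip_width: 0.0006
grip_force: 0.0
```

```bash
python3 look.py
```

```text
tcp rack [0.0394 0.0008] 0.137 F [0.1 0.4 0.4] t 17.3
tube y 0.064 x min..max [-0.0399 -0.0394 -0.0073] 570
tube y 0 x min..max [-0.0591 -0.059  -0.0321] 58
bar [0.0151 0.052  0.0754] [0.0179 0.1076 0.0772]
```

>>> {"api": "play_rows", "payload": {
  "motion": [
    [[0,0,0.12,0,0,0,-1],[0,0,0.21,0,0,0,-1],[0,0,0.214,0,0,0,-1],[-0.04,0,0.214,0,0,0,-1],[-0.08,0,0.214,0,0,0,-1],[-0.12,0,0.214,0,0,0,-1],[-0.16,0,0.214,0,0,0,-1],[-0.2,0,0.214,0,0,0,-1],[-0.23,0,0.214,0,0,0,-1],[-0.23,0,0.214,0,0,0,-1]]
  ]
}}

```text
time_s: 18.35
ee_pos: [0.5376, -0.0716, 0.0839]
eef_rot: [-3.141, 0.001, 0.035]
force: [0.1, -0.0, 0.2]
grip_width: 0.0005
grip_force: 0.0
```

```bash
python3 look.py w5
```

```text
tcp rack [-0.0192  0.001 ] 0.0839 F [ 0.1 -0.   0.2] t 18.35
tube y 0.064 x min..max [-0.0521 -0.051  -0.0054] 1427
tube y 0 x min..max [-0.019  -0.0183 -0.0051] 431
bar [-0.0333 -0.0507  0.0849] [-0.0308  0.1077  0.0867]
```

View pics/w5.png

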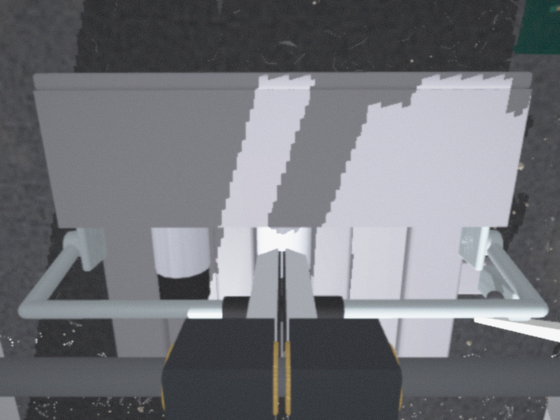

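The picture shows the bar past upright (row 308), pushed by the closed fingers at (282,290). Continuing forward and lower.

>>> {"api": "play_rows", "payload": {
  "motion": [
    [[-0.03,0,0.02,0,0,0,-1],[-0.06,0,0.04,0,0,0,-1],[-0.09,0,0.05,0,0,0,-1],[-0.11,0,0.05,0,0,0,-1],[-0.11,0,0.05,0,0,0,-1]]
  ]
}}

```text
time_s: 18.9
ee_pos: [0.5105, -0.0725, 0.0712]
eef_rot: [-3.141, 0.0, 0.035]
force: [0.8, 0.6, 0.2]
grip_width: 0.0006
grip_force: 0.0
```

```bash
sed -i 's/Q\[...,2\]>.062)/Q[...,2]>.055)/; s/abs(Q\[...,0\])<.07/(Q[...,0]<-.003)\&(Q[...,0]>-.1)/' look.py; python3 look.py
```

```text
tcp rack [-0.0463  0.0011] 0.0712 F [0.8 0.6 0.2] t 18.9
tube y 0.064 x min..max [-0.0601 -0.0589 -0.0055] 2063
tube y 0 x min..max [-0.041  -0.04   -0.0053] 1407
bar [-0.0597 -0.0502  0.0669] [-0.0572  0.1075  0.0686]
```

>>> {"api": "play_rows", "payload": {
  "motion": [
    [[0.02,0,0,0,0,0,-1],[0.02,0,-0.15,0,0,0,-1],[0.02,0,-0.15,0,0,0,-1],[-0.085,0,-0.15,0,0,0,-1],[-0.085,0,-0.15,0,0,0,-1],[-0.085,0,-0.15,0,0,0,-1]]
  ]
}}

```text
time_s: 19.55
ee_pos: [0.4902, -0.0734, 0.109]
eef_rot: [3.142, -0.0, 0.035]
force: [-0.2, -0.3, -0.8]
grip_width: 0.0005
grip_force: 0.0
```

```bash
python3 look.py
```

```text
tcp rack [-0.0666  0.0011] 0.109 F [-0.2 -0.3 -0.8] t 19.55
tube y 0.064 x min..max [-0.0599 -0.059  -0.0054] 1635
tube y 0 x min..max [-0.0599 -0.059  -0.0053] 1641
bar [-0.0603  0.0502  0.067 ] [-0.0573  0.1078  0.0687]
```

Both tubes show home (−59 to −60 mm) and the bar stays at x −60 mm. Pressing it down from above.

>>> {"api": "play_rows", "payload": {
  "motion": [
    [[0,0,0.06,0,0,0,-1],[0,0,0.09,0,0,0,-1],[-0.01,0,0.12,0,0,0,-1],[-0.02,0,0.14,0,0,0,-1],[-0.028,0,0.16,0,0,0,-1],[-0.03,0,0.175,0,0,0,-1],[-0.032,0,0.19,0,0,0,-1],[-0.032,0,0.19,0,0,0,-1]]
  ]
}}

```text
time_s: 20.4
ee_pos: [0.4818, -0.0736, 0.0609]
eef_rot: [-3.141, 0.0, 0.035]
force: [0.1, 0.1, 0.0]
grip_width: 0.0004
grip_force: 0.0
```

>>> {"api": "play_rows", "payload": {
  "motion": [
    [[0,0,0.008,0,0,0,-1],[0,0,0.014,0,0,0,-1],[0,0,0.018,0,0,0,-1],[0,0,0.018,0,0,0,-1]]
  ]
}}

```text
time_s: 20.8
ee_pos: [0.482, -0.0736, 0.0568]
eef_rot: [-3.142, 0.0, 0.036]
force: [0.2, -0.5, -0.1]
grip_width: 0.0004
grip_force: 0.0
```

```bash
python3 look.py w6
```

```text
tcp rack [-0.0748  0.0012] 0.0568 F [ 0.2 -0.5 -0.1] t 20.8
tube y 0.064 x min..max [-0.0746 -0.0727 -0.0055] 2774
tube y 0 x min..max [-0.0672 -0.0664 -0.0057] 2961
```

View pics/w6.png

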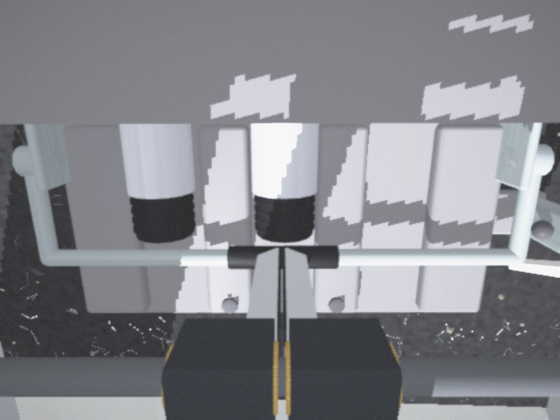

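The bar is down in front of the caps, at row 257. Pressing a little further until it is firmly stopped.

>>> {"api": "play_rows", "payload": {
  "motion": [
    [[0,0,0.004,0,0,0,-1],[0,0,0.007,0,0,0,-1],[0,0,0.007,0,0,0,-1]]
  ]
}}

```text
time_s: 21.15
ee_pos: [0.4821, -0.0736, 0.0555]
eef_rot: [3.142, -0.0, 0.036]
force: [-2.5, 0.3, 5.5]
grip_width: 0.0007
grip_force: 2.5
```

>>> {"api": "play_rows", "payload": {
  "motion": [
    [[0,0,0.004,0,0,0,-1],[0,0,0.006,0,0,0,-1],[0,0,0.006,0,0,0,-1]]
  ]
}}

```text
time_s: 21.45
ee_pos: [0.4823, -0.0737, 0.055]
eef_rot: [3.141, -0.001, 0.036]
force: [-8.3, 2.7, 19.9]
grip_width: 0.0004
grip_force: 9.8
```

Hard stop at the shut height (tip at 36 mm, 20 N). Rising clear and checking everything.

>>> {"api": "play_rows", "payload": {
  "motion": [
    [[0,0,-0.1,0,0,0,-1],[0,0,-0.3,0,0,0,-1],[0,0,-0.5,0,0,0,-1],[0,0,-0.7,0,0,0,-1],[0,0,-0.8,0,0,0,-1],[0,0,-0.8,0,0,0,-1],[0,0,-0.8,0,0,0,-1]]
  ]
}}

```text
time_s: 22.15
ee_pos: [0.4818, -0.0736, 0.2533]
eef_rot: [-3.142, 0.0, 0.036]
force: [0.3, -0.6, -0.1]
grip_width: 0.0007
grip_force: 0.0
```

```bash
cat >> look.py <<'E'
m=(Q[...,0]<-.068)&(Q[...,0]>-.078)&(Q[...,2]>.026)&(Q[...,2]<.06)&(abs(Q[...,1]-.02)<.1)&(abs(Q[...,1])>.035)
print("bar shut?",np.median(Q[m],0).round(4),np.percentile(Q[m][:,2],[50,90]).round(4),m.sum())
g=c["frame"].mean(-1); 
E
python3 look.py w7
```

```text
tcp rack [-0.075   0.0012] 0.2533 F [ 0.3 -0.6 -0.1] t 22.15
tube y 0.064 x min..max [-0.074  -0.0595 -0.0055] 663
tube y 0 x min..max [-0.0775 -0.0762 -0.0057] 733
bar shut? [-0.0721  0.0572  0.0343] [0.0343 0.0357] 1060
```

View pics/w7.png

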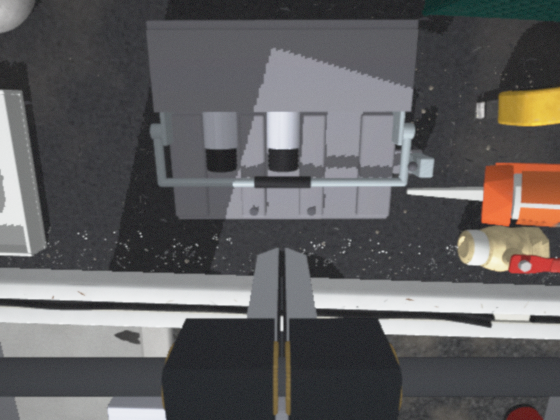

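The bar is shut at row 182 with the rod top at 34.3 mm (34.5 mm expected). Both caps are home behind it, the gripper is clear and the bystanders in view have not moved. Handing in.

```bash
python3 -c "
from station import workorder
print(workorder.hand_in())"
```

```text
the job is handed in; nothing more can be done
None
```

The job is handed in at about 22 s of the 64 s allowed; my last measurements have the short tube flat in the tray, both long tubes home and the keeper shut, though the hand-in returned no verdict.

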